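# Lock a jar in the opening stand and unscrew its tight cap

### The job

The cap of the jar in the opening stand is tight and the jar spins with it, so first slide the flat lock blade along the worktop, tip first, fully home into the slot in the stand's front, until its cross stop meets the stand, and leave it there to brace the jar. Then unscrew the cap anticlockwise, stop turning once the threads let go (after about 70 degrees, never as much as 90), and lift it straight off. Finish while holding the cap level and still just above the jar's mouth, clear of it by one to four centimetres; do not put it down or let go, and leave the stapler, tape roll and balloon weight where they are.

Things in the scene. Friction and masses are not known exactly. Their poses are not given: they have to be found in the camera images.
- stand: Opening stand, fixed: low square metal frame 110 x 110 mm, 20 mm high. Origin: centre of its underside, on the jar's axis. Front face at x = -55 mm (stand frame), with a slot in its middle along the stand's x: 25 mm wide, 14 mm high, the worktop its floor; behind the 15 mm wall it meets an equally wide notch in the jar's foot.
- jar_mouth (a point): Centre of the top rim of the jar's neck, 100 mm above the worktop. White jar, body 67 mm in diameter up to 52 mm, sloping in to a neck 44 mm in diameter from 66 mm up, with three thread segments. The stand holds the jar's foot down; the jar cannot be taken out.
- jar (a joint): Turn of the jar in the stand about the vertical, rad, anticlockwise from above positive, 0 at the start (notch in line with the slot). It spins almost freely (0.04 N m) unless the blade is home; then it has about 0.1 rad of play.
- cap: Yellow screw cap, 60 mm in diameter, 22 mm high, 40 g. Origin: centre of its lower rim, z up; tight, this is 84 mm above the worktop. Skirt 16 mm deep, three lugs inside. Turning takes 0.25 N m, without pulling up; threads let go 0.9 to 1.05 rad anticlockwise (from above; with the plays, about 1.2 rad of hand turn), catch again at 1.75 rad. The rim clears the mouth when raised 16 mm.
- seal (a joint): How far the cap is unscrewed relative to the jar, rad, 0 tight, positive anticlockwise from above. It is the turn of the grey seal disc in the jar's mouth, which the cap carries round with 0.05 rad of play (it lags the cap by that). The disc stays in the jar and keeps its value when the cap is off.
- blade: Lock blade, loose, 120 g: flat steel plate 22 mm wide, 6 mm thick, with an upright black fin 40 mm long (along x), 10 mm thick, top 46 mm up. Origin: underside, below the fin's middle. x points to the rounded tip, 70 mm ahead; rear end 20 mm behind; cross stop 44 mm wide, 12 mm high, front face 37 mm ahead. Home: its x along the stand's x, origin 92 mm in front of the jar's axis.
- blade_tip (a point): The blade's rounded tip, 3 mm above its underside. Fully home it is 22 mm from the jar's axis.
- tape_roll: Bystander: roll of masking tape lying flat, 93 mm across, 24 mm high; origin at the centre of its underside.
- stapler: Bystander: stapler, 34 x 135 x 46 mm; origin at the centre of its underside.
- weight: Bystander: balloon weight, waisted bag shape 45 mm across, 46 mm high; origin at the centre of its underside.
Mind the look-alikes: they are no part of the job. Of the things like the cap, leave any that is orange; of the rest the smaller one is meant.

How it is judged:
By the outcome, as a careful person would: the job done as asked, in the order asked, and still so for the second after the job is handed in, while the arm keeps its last pose, push and grip.
It also fails if it takes over 58 s, if anything falls off the work surface, if the arm or the gripper's body presses on something with over 40 N, if the wrist force passes 120 N, or if a joint passes its speed limit or range.

### The arm

A 6-joint arm with a two-finger parallel gripper is mounted at the origin on a cart in front of the work surface, level with it; the furniture and walls round the work are solid. World frame = base frame: x ahead of the robot, y to its left, z up, the work surface at z = 0. Lengths are in mm, angles in rad, forces in N, time in s.
With the tool pointing down it reaches from about 275 to 1000 mm from the base axis. Payload 8.4 kg.
Tool frame: the origin (TCP) lies on the centre line of the jaws, within the pads' length; the fingertips stand 14 mm ahead of it and the grasp point (between the pads) lies 5 mm behind it; z points along the fingers, y is the line along which they close (so a half turn about z gives the same grasp; the last joint's range is limited). The gripper opens to 85 mm and grips with 20 to 120 N. Pads are 22 mm wide; open, the fingers measure 114 mm over their backs; the gripper's body (76 mm by 85 mm) begins 54 mm behind the grasp point. The pads swing forward as they close: fully open they stand 13 mm farther back than shut.
Start: joints at [-1.115, 0.353, 1.633, -0, 1.155, -0.002], TCP at [276.234, -560.645, 245.281] pointing down, gripper open.
Joint ranges: [-2.63, 2.63], [-0.92, 2.1], [0.06, 2.66], [-1.3, 4.44], [0, 2.69], [-3.02, 3.02]. Speed limits (rad/s): [2.22, 2.22, 2.79, 3.14, 3.14, 3.14].

### API

Orientations are given as [roll, pitch, yaw] about the fixed x, y, z axes, in that order (R = Rz(yaw) Ry(pitch) Rx(roll)).
In Python, from rig import r gives the robot as it stands.
- The arm moves only by the tool step_arm, never from a script. Its argument "plan" is text: rows parted by semicolons, each of 7 numbers parted by spaces: the turn, a rotation vector about the world's x, y, z in degrees, then the shift along the world's x, y, z in mm, then the closure in counts, from 0 (fully open) to 255 (shut). In form: rx ry rz x y z hand; .... A call has 1 to 8 rows; each row is the pose to reach, as a shift and turn from the pose commanded when the call began; what a row does not reach only later rows make up. A row lasts 1/10 s, in which the tool goes at most 50 mm and 8.59 degrees, less where a joint would pass 70% of its speed; a pose out of reach is approached as far as the arm can. A call with a gripper value outside its range is refused whole. The fingers move at their own pace and stop on an object; "force" is the grip in N (left out, the last holds). Time passes only in rows, so rows that repeat a pose let the fingers close. It gives the time, the measured TCP pose, the force, the opening and the grip force at its end, in the units of the state.
- r.sense(): the state, without advancing time (a new reading comes with each control period).
- r.grab_frame(name): name is "scene" or "top"; returns (picture, depth): 400x640x3 uint8, red, green, blue; 400x640 float32, mm along the optical axis (not along the pixel's ray), 0 where there is no reading.
- r.get_calibration(name): a dict with "K" (3x3 intrinsics, pixels), "k1" (the pictures are not rectified: a ray, as slopes to the right and down, at radius r is drawn at 1 + k1 r^2 times it, then the intrinsics apply), "world_from_camera" (4x4, takes a point from camera to world coordinates). Camera axes: x right, y down, z forward; pixel columns grow to the right and rows downward; lengths in mm; the calibration is good to about 2 mm. A picture is of the moment at which its call begins. get_calibration takes no time and is no camera call.
- r.sign_off(): hands the job in; it is judged then, once.
The state is a dict: "clock": time; "qpos": joint angles; "qvel": joint speeds; "joint_efforts": joint torques, N m; "eef_pos": TCP position; "tcp_rot": TCP orientation; "contact_force": force on the tool from outside, world axes, zero at the start; "wrist_torque": the same for the moment, N m; "opening": opening from 0.0 (shut) to 1.0 (fully open); "grasp_force": force on a finger pad.
Only numpy, scipy, OpenCV 4.12 (cv2) and the standard library are available. Lean on these libraries where they do the work, as an engineer would, in place of code of your own. Each camera call takes 0.05 s, during which the arm holds its last target. There are 200 camera calls.

## Working session

There is one attempt and no reset: what is moved stays moved. The work goes in short steps, Python scripts to look and compute and a tool call to move; the robot and the scene stay as the last step left them, time stands still between calls to the robot, and variables do not carry over. Pictures are saved under pics/ and viewed, at most 10 in all, crops included, and the job is handed in when it is done.

Besides the shell and the picture viewer there is one more tool, called after "Call:" as name(argument=value, ...) on one line, values as JSON. step_arm: Moves the arm, as the interface text tells. Its arguments: {"type":"object","properties":{"plan":{"type":"string"},"force":{"type":"number"}},"required":["plan"]}

```bash
mkdir -p pics
cat > h.py <<'E'
import numpy as np,cv2
from rig import r
def grab(n):
    p,d=r.grab_frame(n); return p,d,r.get_calibration(n)
def ray(c,uv):
    K=c["K"];K=np.array(K);uv=np.atleast_2d(np.array(uv,float))
    d=(uv-[K[0,2],K[1,2]])/[K[0,0],K[1,1]]
    u=d.copy()
    for _ in range(20): u=d/(1+c["k1"]*(u**2).sum(1,keepdims=True))
    T=np.array(c["world_from_camera"])
    return T[:3,3],np.c_[u,np.ones(len(u))]@T[:3,:3].T,u
def onplane(c,uv,z):
    o,d,_=ray(c,uv); return o+d*((z-o[2])/d[:,2])[:,None]
def cloud(c,dep):
    v,u=np.mgrid[:400,:640]; o,d,_=ray(c,np.c_[u.ravel(),v.ravel()])
    return (o+d*dep.reshape(-1,1)).reshape(400,640,3)
E
python3 - <<'E'
from h import *
for n in("scene","top"):
    p,d,c=grab(n); cv2.imwrite(f"pics/{n}0.png",p[:,:,::-1]); np.savez(f"{n}0.npz",p=p,d=d); print(n,c, d.min(), d.max())
print(r.sense())
E
```

```text
scene {'K': array([[467.57227975,   0.        , 321.09868453],
       [  0.        , 467.57227975, 195.74778164],
       [  0.        ,   0.        ,   1.        ]]), 'k1': -0.028880054314802242, 'world_from_camera': array([[-9.06328132e-01, -3.37641016e-01,  2.54102069e-01,
         2.97556904e+02],
       [-4.22529521e-01,  7.15301312e-01, -5.56608334e-01,
         5.57903573e+02],
       [ 6.17426052e-03, -6.11835417e-01, -7.90960998e-01,
         8.74910795e+02],
       [ 0.00000000e+00,  0.00000000e+00,  0.00000000e+00,
         1.00000000e+00]])} 0.0 2942.3987
top {'K': array([[428.38573605,   0.        , 323.44088996],
       [  0.        , 428.38573605, 199.49915643],
       [  0.        ,   0.        ,   1.        ]]), 'k1': -0.07276561123302708, 'world_from_camera': array([[-1.55872858e-02, -9.98313421e-01,  5.59227100e-02,
         4.78771472e+02],
       [-9.99766757e-01,  1.47249636e-02, -1.57989738e-02,
         1.51638034e+00],
       [ 1.49488677e-02, -5.61559295e-02, -9.98310094e-01,
         1.21146731e+03],
       [ 0.00000000e+00,  0.00000000e+00,  0.00000000e+00,
         1.00000000e+00]])} 0.0 2033.2329
{'clock': 0.1, 'qpos': array([-1.11541376e+00,  3.53609952e-01,  1.63404768e+00,  3.84731335e-06,
        1.15521626e+00, -2.36954263e-03]), 'qvel': array([ 6.19518802e-05, -1.32983471e-03, -1.06540715e-03,  1.37277287e-03,
       -8.20270265e-05, -1.10148222e-03]), 'joint_efforts': array([-4.37522303e-04, -6.06358838e+01, -3.42820644e+01,  4.59840840e-05,
        4.01615704e-03, -2.28628244e-05]), 'eef_pos': array([ 276.04583942, -560.27810689,  244.62251754]), 'tcp_rot': array([-3.14031142e+00, -6.55379437e-06,  4.57750554e-01]), 'contact_force': array([ 0.5812385 , -0.24600575, -0.46367265]), 'wrist_torque': array([-0.05139467, -0.02734696, -0.01868301]), 'grasp_force': 0.0, 'opening': 1.0015409016419543}
```

View pics/scene0.png

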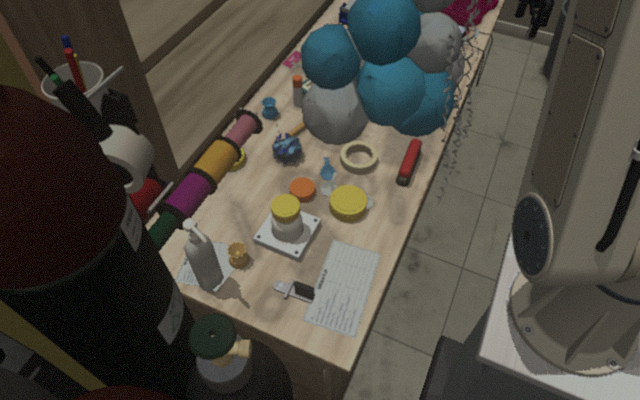

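View pics/top0.png

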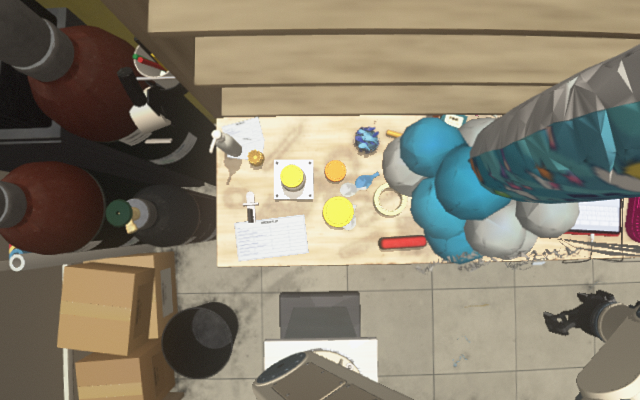

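Run:
```python
from h import *
t=np.load("top0.npz")
s=np.load("scene0.npz")
a=cv2.resize(t["p"][130:270,210:380],None,fx=4.5,fy=4,interpolation=cv2.INTER_CUBIC)[:,:,::-1]
a=cv2.resize(t["p"][140:250,215:375],None,fx=5,fy=5,interpolation=cv2.INTER_CUBIC)[:,:,::-1]
b=cv2.resize(s["p"][170:340,170:400],None,fx=3.4,fy=3.4,interpolation=cv2.INTER_CUBIC)[:,:,::-1]
cv2.imwrite("pics/tc.png",a);cv2.imwrite("pics/sc.png",b)
c=r.get_calibration("top"); P=cloud(c,t["d"])
cs=r.get_calibration("scene");S=cloud(cs,s["d"])
for n,uv in dict(cap=(291,177),big=(339,211),orange=(335,170),fin=(251,214),standcorner=(308,195),base=(250,230),tbl=(320,240),ball1=(430,150),ball2=(405,165),ball3=(430,200),ball4=(480,180),b5=(500,230),red=(400,242)).items():
    print(n,P[uv[1],uv[0]].round())
# cap in top: yellow mask
for nm,im,Q in(("top",t["p"],P),("scene",s["p"],S)):
    h=cv2.cvtColor(im,cv2.COLOR_RGB2HSV); m=cv2.inRange(h,(24,150,120),(35,255,255))
    n,l,st,ce=cv2.connectedComponentsWithStats(m)
    for i in range(1,n):
        if st[i,4]>60:
            q=Q[l==i]; print(nm,st[i],ce[i].round(1),np.median(q,0).round(1),np.percentile(q[:,2],[2,98]).round())
```

```text
cap [600.  67. 110.]
big [513. -60.  29.]
orange [627. -51.  23.]
fin [508. 182.  37.]
standcorner [559.  25.  23.]
base [464. 191.   2.]
tbl [433.  -6.   4.]
ball1 [ 634. -245.  300.]
ball2 [ 620. -218.  166.]
ball3 [ 530. -264.  216.]
ball4 [ 556. -308.  417.]
b5 [ 458. -392.  305.]
red [ 425. -224.   45.]
top [323 206  30  21 122] [340.5 219.3] [484.7 -67.2  30.7] [24. 36.]
```

View pics/tc.png

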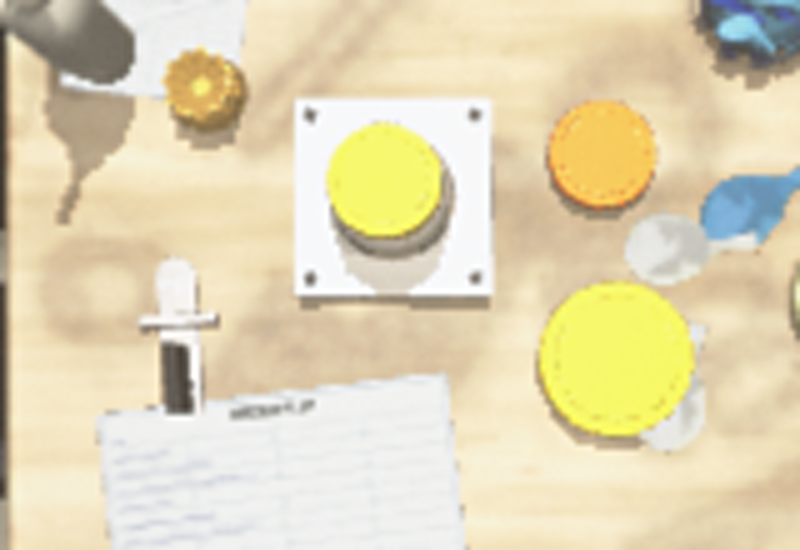

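View pics/sc.png

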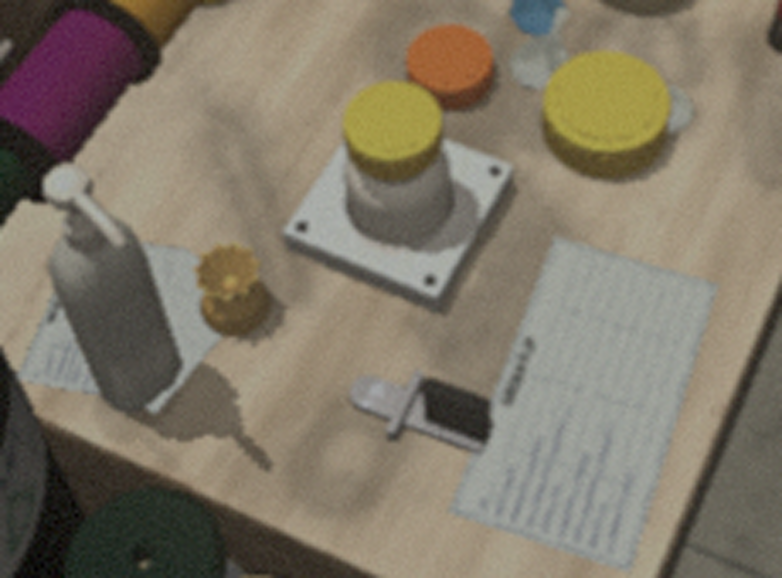

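Run:
```python
from h import *
s=np.load("scene0.npz");p=np.zeros((400,640,3))
for i in range(10): p+=r.grab_frame("scene")[0]/10.
q=np.clip(p[195:265,245:330]*1.6,0,255).astype(np.uint8)
t=np.load("top0.npz");b=np.zeros((400,640,3))
for i in range(4): b+=r.grab_frame("top")[0]/4.
np.savez("avg.npz",s=p,t=b)
w=cv2.resize(q,(790,590),interpolation=cv2.INTER_CUBIC)
cv2.imwrite("pics/z.png",w[:,:,::-1])
# stand outline in top: white, low saturation
c=r.get_calibration("top")
hsv=cv2.cvtColor(b.astype(np.uint8),cv2.COLOR_RGB2HSV)
m=cv2.inRange(hsv,(0,0,215),(180,28,255)); roi=np.zeros_like(m);roi[155:204,268:318]=1
m*=roi; m=cv2.morphologyEx(m,cv2.MORPH_OPEN,np.ones((2,2),np.uint8));n,l,st,ce=cv2.connectedComponentsWithStats(m);i=1+np.argmax(st[1:,4]);print(st[i])
yx=np.argwhere(l==i)[:,::-1]; W=onplane(c,yx,20.)[:,:2]
R=cv2.minAreaRect(W.astype(np.float32));print("stand",R)
def yel(im,lo,hi,box):
    h=cv2.cvtColor(im.astype(np.uint8),cv2.COLOR_RGB2HSV);m=cv2.inRange(h,lo,hi);k=np.zeros_like(m);x0,y0,x1,y1=box;k[y0:y1,x0:x1]=1;return m*k
for nm,box,z in(("cap",(275,155,312,200),106),("big",(315,190,365,232),30)):
    m=yel(b,(22,90,120),(36,255,255),box); yx=np.argwhere(m>0)[:,::-1]
    W=onplane(c,yx,z)[:,:2].astype(np.float32);print(nm,len(yx),cv2.minEnclosingCircle(W),cv2.fitEllipse(cv2.convexHull(W)))
# fin: dark pixels
m=(b.max(2)<110);k=np.zeros_like(m);k[203:226,243:258]=1;m&=k;yx=np.argwhere(m)[:,::-1]
W=onplane(c,yx,46.)[:,:2].astype(np.float32);print("fin",len(yx),cv2.minAreaRect(W),W.mean(0))
# blade light tip / stop region
print(b[190:226,242:262].mean(2).astype(int))
P=cloud(c,t["d"])
z=P[...,2];mm=(z>32)&(z<52)&(abs(P[...,0]-508)<50)&(abs(P[...,1]-182)<30);print("finD",mm.sum(),P[mm].mean(0),P[mm].min(0),P[mm].max(0))
```

```text
[275 161  40  39 922]
stand ((601.3760375976562, 62.76595687866211), (109.19810485839844, 106.61187744140625), 89.18052673339844)
cap 412 ((603.273681640625, 65.79779052734375), 29.9458065032959) ((603.227783203125, 66.4124755859375), (57.64136505126953, 58.909603118896484), 89.62745666503906)
big 778 ((511.5919494628906, -56.01409912109375), 43.55994415283203) ((511.6658935546875, -55.843162536621094), (85.71086883544922, 86.9998779296875), 45.15503692626953)
fin 53 ((504.8097229003906, 183.40310668945312), (10.893775939941406, 32.7045783996582), 89.62837219238281) [504.75385 183.60918]
[[191 189 186 187 190 194 200 208 208 212 213 215 217 217 218 219 219 220
  221 222]
 [191 191 190 189 189 192 192 219 215 219 214 214 216 218 218 219 220 220
  221 221]
 [192 194 194 194 198 219 236 240 241 241 231 216 216 218 219 220 221 220
  220 220]
 [193 195 197 199 212 235 240 241 241 243 241 221 217 220 222 222 222 221
  221 220]
 [196 197 197 200 222 236 238 238 240 241 242 243 224 224 226 225 224 223
  221 220]
 [200 198 197 200 229 239 241 239 243 244 243 244 209 222 225 225 224 224
  222 
[... 1986 characters left out ...]
100  92  92  74  78 153 242 175 196 199 196 197
  195 195]
 [224 223 218 220 221 170 104  90  91  73  70 128 240 188 228 230 226 228
  225 225]
 [227 223 185 172 214 228 133  92  91  73  69 129 240 207 233 239 239 240
  238 228]
 [233 231 226 226 232 235 159 131 130 120 120 165 241 226 238 240 241 241
  234 172]
 [237 237 237 237 239 241 241 243 244 244 243 241 242 240 240 240 241 241
  235 181]
 [240 240 240 240 240 240 241 242 242 242 242 242 241 240 240 240 240 241
  240 236]
 [240 240 240 240 240 240 240 240 240 240 240 240 240 240 240 240 240 240
  241 240]]
finD 64 [504.00449198 186.4407707   43.47815981] [485.7742579  181.23594373  32.64071227] [524.19324512 192.17166026  49.51972768]
```

View pics/z.png

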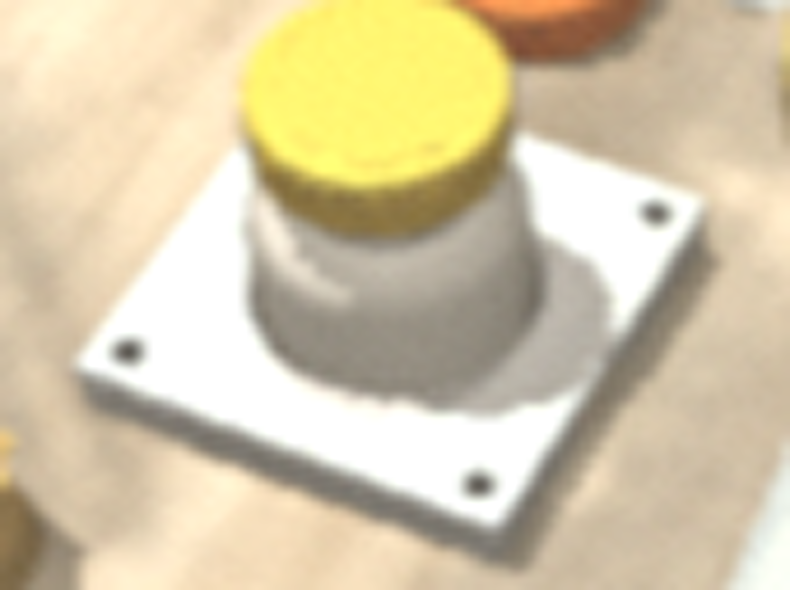

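The cap is at about (603, 66) and is the smaller yellow one. The stand's centre is about (601, 63), with its left face showing no slot. The blade's fin is at about (505, 183) with the tip pointing +x. The balloons lie between the arm and the work, so I'll retract first.

Call:
step_arm(plan="0 0 0 -20 39 0 0; 0 0 0 -40 78 0 0; 0 0 0 -59 118 0 0; 0 0 0 -79 157 0 0; 0 0 0 -98 196 0 0; 0 0 0 -118 236 0 0")

```text
clock: 1.4
eef_pos: [157.5, -323.2, 245.2]
tcp_rot: [3.141, 0.0, 0.458]
contact_force: [0.7, 0.6, 0.4]
opening: 1.004
grasp_force: 0.0
```

Run:
```python
from h import *
A=np.load("avg.npz");S,T=A["s"],A["t"]
cs=r.get_calibration("scene");ct=r.get_calibration("top")
def proj(c,X):
    M=np.linalg.inv(c["world_from_camera"]);X=np.atleast_2d(X);q=X@M[:3,:3].T+M[:3,3];u=q[:,:2]/q[:,2:]
    u=u*(1+c["k1"]*(u**2).sum(1,keepdims=True));return (u*c["K"][0,0]+[c["K"][0,2],c["K"][1,2]]).astype(np.float32)
def samp(im,uv): return cv2.remap(im.mean(2).astype(np.float32),uv[:,:1],uv[:,1:],cv2.INTER_LINEAR).ravel().astype(int)
# screw holes
for nm,im,c,box in(("top",T,ct,(272,158,316,202)),("scene",S,cs,(245,195,330,262))):
    g=im.mean(2).astype(np.float32);x0,y0,x1,y1=box
    bl=cv2.morphologyEx(g,cv2.MORPH_CLOSE,np.ones((5,5)))-g
    X0=np.array([[601+a,63+b,20] for a in(-46,46) for b in(-46,46)])
    H=[]
    for u,v in proj(c,X0):
        u0,v0=int(round(u)),int(round(v)); w=bl[v0-4:v0+5,u0-4:u0+5].copy();w[w<.4*w.max()]=0
        yy,xx=np.mgrid[v0-4:v0+5,u0-4:u0+5];H.append((( w*xx).sum()/w.sum(),(w*yy).sum()/w.sum()))
    W=onplane(c,H,20)[:,:2];print(nm,W.round(1).tolist(),"centre",W.mean(0).round(1),"yaw deg",[np.degrees(np.arctan2(*(b-a)[::-1])).round(1) for a,b in((W[0],W[2]),(W[1],W[3]))],[np.degrees(np.arctan2(-(b-a)[0],(b-a)[1])).round(1) for a,b in((W[0],W[1]),(W[2],W[3]))])
    C=W.mean(0)
    if nm=="scene":
        for z in(16.5,10,6,2):
            print("-x",z,samp(S,proj(c,np.array([[C[0]-55.5,C[1]+b,z] for b in range(-54,55,6)]))))
            print("+y",z,samp(S,proj(c,np.array([[C[0]+b,C[1]+55.5,z] for b in range(-54,55,6)]))))
# cap in scene
    h=cv2.cvtColor(im.astype(np.uint8),cv2.COLOR_RGB2HSV);m=cv2.inRange(h,(22,90,60),(36,255,255))
    n,l,st,ce=cv2.connectedComponentsWithStats(m)
    for i in range(1,n):
        if st[i,4]>150: print(nm,st[i],onplane(c,ce[i],106).round(1))
print("fin top mid",onplane(ct,(248.6,215.2),46).round(1))
f=S.max(2);m=np.zeros(f.shape,bool);m[275:305,290:318]=f[275:305,290:318]<75
yx=np.argwhere(m)[:,::-1];print("fin scene",len(yx),yx.min(0),yx.max(0),onplane(cs,yx.mean(0),26).round(1))
t=np.load("top0.npz");P=cloud(ct,t["d"]);v=P[(t["d"]>0)&(P[...,2]>60)&(P[...,0]>150)&(P[...,1]<-60)&(P[...,1]>-520)]
a=np.degrees(np.arctan2(v[:,1],v[:,0]));rr=np.hypot(v[:,0],v[:,1])
for k in range(-64,0,8):
    s=(a>k)&(a<k+8)&(rr>300)
    if s.any(): j=rr[s].argmin();print(k,rr[s].min().round(),v[s][j].round())
print(r.sense()["eef_pos"],r.sense()["qpos"])
```

```text
top [[550.7, 21.7], [551.6, 109.7], [649.9, 20.1], [650.6, 112.2]] centre [600.7  65.9] yaw deg [np.float64(-0.9), np.float64(1.4)] [np.float64(-0.5), np.float64(-0.5)]
top [  36    0  102   48 1521] [[1052.4  604.   106. ]]
top [184  92  32  31 231] [[791.5 307.9 106. ]]
top [626 163  14  16 162] [[ 609.3 -867.   106. ]]
top [280 165  23  23 412] [[603.  66. 106.]]
top [322 196  32  32 778] [[509.6 -52.4 106. ]]
scene [[555.6, 23.4], [555.7, 115.3], [648.5, 15.9], [648.7, 114.8]] centre [602.1  67.4] yaw deg [np.float64(-4.6), np.float64(-0.3)] [np.float64(-0.0), np.float64(-0.1)]
-x 16.5 [130 119 110 102 106 109 102 105  92  86  94  98  99 100  93  91  98  97
  87]
+y 16.5 [103 128 132 124 122 127 119 123 119 123 122 117 123 119 116 121 116 112
 119]
-x 10 [114  92  80  79  80  78  79  78  76  76  77  79  78  78  74  77  74  74
  73]
+y 10 [78 82 83 83 80 82 82 81 80 79 80 78 78 80 79 80 81 80 87]
-x 6 [108  81  73  72  73  73  74  74  73  73  71  75  75  76  74  75  74  72
  73]
+y 6 [73 75 74 75 74 74 76 75 74 74 73 75 74 74 75 76 76 75 86]
-x 2 [102  75  71  73  73  74  73  74  74  73  75  78  79  80  79  76  75  73
  75]
+y 2 [77 80 78 78 81 78 79 77 78 77 77 80 78 77 83 83 83 80 89]
scene [329 185  38  36 971] [[489.6   4.6 106. ]]
scene [271 194  29  25 590] [[600.5  72.1 106. ]]
fin top mid [[504.3 187.2  46. ]]
fin scene 238 [293 282] [313 299] [[501.2 190.1  26. ]]
-64 425.0 [ 233. -356.  645.]
-56 432.0 [ 244. -356.  643.]
-48 481.0 [ 367. -312.   82.]
-40 467.0 [ 360. -297.   66.]
-32 525.0 [ 446. -277.  152.]
-24 582.0 [ 532. -236.  139.]
-16 642.0 [ 617. -177.  113.]
-8 715.0 [713. -63. 501.]
[ 157.52451099 -323.15284788  245.16584071] [-1.12140220e+00 -8.42452591e-02  2.14987721e+00 -1.78698577e-07
  1.07572997e+00 -8.46535759e-03]
```

Call:
step_arm(plan="0 0 -3 37 22 0 0; 0 0 -6 73 48 0 0; 0 0 -9 104 78 0 0; 0 0 -12 133 112 0 0; 0 0 -15 156 150 0 0; 0 0 -18 176 189 0 0; 0 0 -21 189 231 0 0; 0 0 -23 198 274 0 0")

```text
clock: 2.2
eef_pos: [357.1, -48.9, 245.7]
tcp_rot: [3.141, -0.001, 0.054]
contact_force: [1.4, 0.0, 0.5]
opening: 0.999
grasp_force: 0.0
```

Call:
step_arm(plan="0 0 0 8 44 0 0; 0 0 0 20 88 0 0; 0 0 0 35 132 -10 0; 0 0 0 70 165 -20 0; 0 0 0 108 197 -30 0; 0 0 0 148 226 -40 0; 0 0 0 148 236 -60 0; 0 0 0 148 237 -90 0")

```text
clock: 3.0
eef_pos: [506.4, 188.5, 155.5]
tcp_rot: [-3.14, -0.003, 0.058]
contact_force: [-0.6, -0.4, 0.3]
opening: 1.001
grasp_force: 0.0
```

Run:
```python
from h import *
cs=r.get_calibration("scene")
D=[];I=0
for i in range(6):
    p,d=r.grab_frame("scene");D.append(d);I=I+p/6.
D=np.median(D,0);P=cloud(cs,D);np.savez("d2.npz",D=D,I=I)
# points below stand top near the -x face and +y face
for nm,ax,pos in(("-x",0,601.5-55),("+y",1,66.5+55)):
    for b in range(-52,53,8):
        o=1-ax;c0=(601.5,66.5)[o]
        s=(abs(P[...,o]-c0-b)<4)&(P[...,2]>3)&(P[...,2]<15)&(abs(P[...,ax]-pos)<25)&(abs(P[...,o]-c0)<54)
        print(nm,b,s.sum(),(P[s][:,ax]-pos).mean().round(1) if s.any() else None)
print({k:v for k,v in r.sense().items() if k in("eef_pos","tcp_rot","qpos","clock")})
p,d=r.grab_frame("top");cv2.imwrite("pics/t2.png",cv2.resize(p[130:270,210:380,::-1],None,fx=4.2,fy=4.2,interpolation=cv2.INTER_CUBIC))
```

```text
-x -52 0 None
-x -44 1 -7.3
-x -36 0 None
-x -28 0 None
-x -20 1 -10.0
-x -12 1 -10.7
-x -4 0 None
-x 4 0 None
-x 12 0 None
-x 20 4 -0.4
-x 28 0 None
-x 36 0 None
-x 44 0 None
-x 52 0 None
+y -52 0 None
+y -44 0 None
+y -36 0 None
+y -28 0 None
+y -20 0 None
+y -12 0 None
+y -4 4 2.6
+y 4 8 -0.9
+y 12 7 2.0
+y 20 11 2.1
+y 28 6 1.7
+y 36 9 1.8
+y 44 8 1.7
+y 52 9 3.0
{'clock': 3.3, 'qpos': array([3.50756390e-01, 3.23954221e-01, 1.90067801e+00, 2.82011344e-05,
       9.15069400e-01, 1.86553511e+00]), 'eef_pos': array([504.94075942, 186.35578319, 156.76473959]), 'tcp_rot': array([-3.14102191e+00, -1.80297816e-03,  5.59999145e-02])}
```

View pics/t2.png

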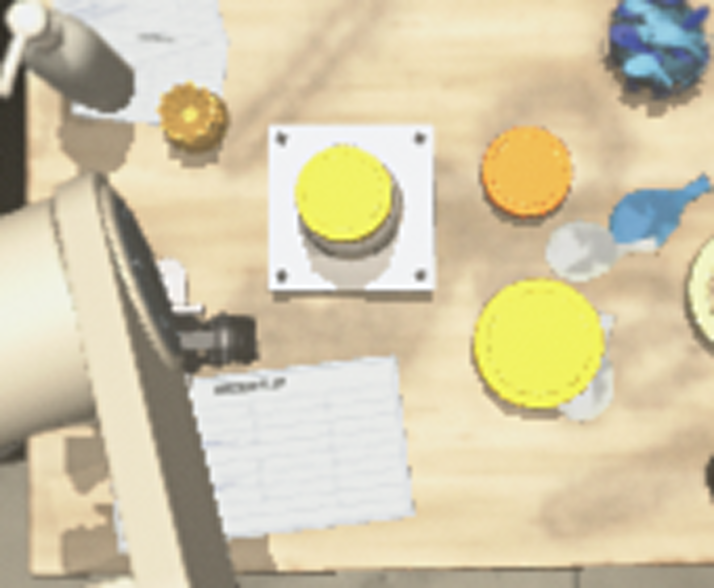

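Call:
step_arm(plan="0 0 0 0 0 -40 0; 0 0 0 0 0 -80 0; 0 0 0 0 0 -110 0; 0 0 0 0 0 -129 0; 0 0 0 0 0 -129 0")

```text
clock: 3.85
eef_pos: [503.4, 185.8, 25.3]
tcp_rot: [3.141, 0.002, 0.056]
contact_force: [-0.6, 0.2, -0.1]
opening: 1.004
grasp_force: 0.0
```

Call:
step_arm(plan="0 0 0 0 0 0 255; 0 0 0 0 0 0 255; 0 0 0 0 0 0 255; 0 0 0 0 0 0 255; 0 0 0 0 0 0 255; 0 0 0 0 0 0 255; 0 0 0 0 0 0 255; 0 0 0 0 0 0 255", force=40)

```text
clock: 4.65
eef_pos: [504.6, 186.6, 26.9]
tcp_rot: [-3.141, -0.001, 0.056]
contact_force: [-1.8, -0.2, 6.6]
opening: 0.109
grasp_force: 41.9
```

Run:
```python
from h import *
print(r.sense())
p,d=r.grab_frame("scene");cv2.imwrite("pics/s3.png",cv2.resize(p[170:320,200:400,::-1],None,fx=4,fy=4,interpolation=cv2.INTER_CUBIC))
```

```text
{'clock': 4.65, 'qpos': array([3.51274304e-01, 5.27248330e-01, 1.96595271e+00, 1.28883006e-04,
       6.47468367e-01, 1.86568661e+00]), 'qvel': array([ 7.44176893e-04, -5.20635814e-04,  4.77476978e-04, -3.15276255e-04,
       -3.74663325e-04,  3.41086204e-05]), 'joint_efforts': array([-1.33576524e-01, -5.47826850e+01, -1.91393870e+01, -6.74256915e-02,
       -3.58820474e-01, -2.20562710e-02]), 'eef_pos': array([504.64995686, 186.56548777,  26.93593592]), 'tcp_rot': array([-3.14124985e+00, -8.60764733e-04,  5.62811116e-02]), 'contact_force': array([-1.83976953, -0.19117031,  6.58415743]), 'wrist_torque': array([ 0.02251103,  0.15652352, -0.0298048 ]), 'grasp_force': 41.85054123401642, 'opening': 0.10897351718769516}
```

View pics/s3.png

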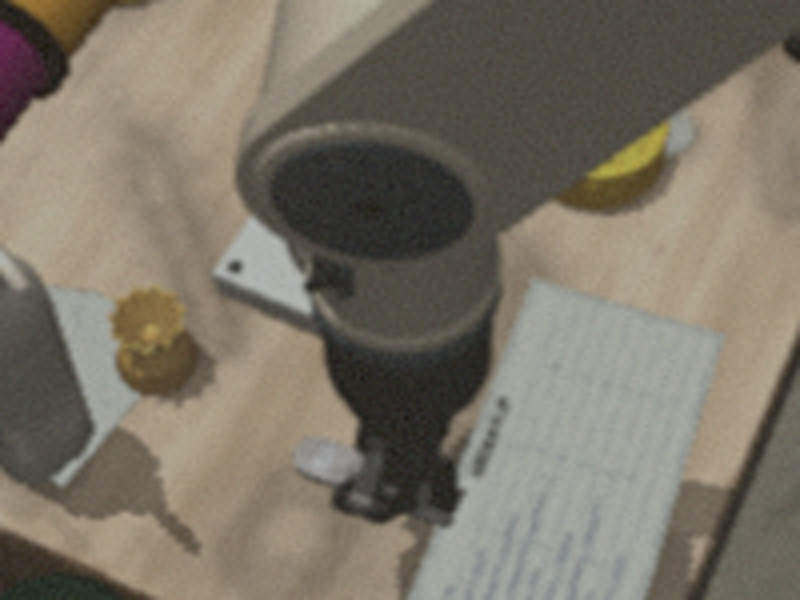

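Call:
step_arm(plan="0 0 -0.6 -8 -20 0 255; 0 0 -1.2 -16 -40 0 255; 0 0 -1.8 -25 -60 0 255; 0 0 -2.4 -33 -80 0 255; 0 0 -3 -42 -100 0 255; 0 0 -3.4 -50 -120 0 255; 0 0 -3.4 -50 -120 0 255")

```text
clock: 5.4
eef_pos: [454.1, 64.8, 26.9]
tcp_rot: [3.141, -0.001, -0.004]
contact_force: [-1.1, -4.2, 8.5]
opening: 0.111
grasp_force: 42.1
```

Run:
```python
from h import *
A=np.load("avg.npz");T=A["t"];ct=r.get_calibration("top")
g=cv2.GaussianBlur(T[...,2].astype(np.float32),(0,0),.7)  # blue: white vs wood
def edge(lines,z=20):
    pts=[]
    for a,b in lines:
        a=np.array(a,float);b=np.array(b,float);n=41
        uv=(a+(b-a)*np.linspace(0,1,n)[:,None]).astype(np.float32)
        s=cv2.remap(g,uv[:,:1],uv[:,1:],cv2.INTER_LINEAR).ravel();k=np.abs(np.diff(s));k[k<.5*k.max()]=0
        pts.append(uv[:-1].T@k/k.sum()+ (b-a)/80)
    W=onplane(ct,pts,z)[:,:2];vx,vy,x,y=cv2.fitLine(W.astype(np.float32),cv2.DIST_HUBER,0,.01,.01).ravel()
    print(W.mean(0).round(1),np.degrees(np.arctan2(vy,vx)).round(2),np.ptp((W-[x,y])@[-vy,vx]).round(1))
    return W
rows=range(165,196,2);cols=range(278,311,2)
print("left +y");edge([((270,v),(279,v)) for v in rows])
print("right -y");edge([((309,v),(318,v)) for v in rows])
print("far +x");edge([((u,155),(u,164)) for u in cols])
print("near -x");edge([((u,195),(u,204)) for u in cols])
print(r.sense()["eef_pos"],r.sense()["tcp_rot"],r.sense()["contact_force"])
p,d=r.grab_frame("top");a=cv2.resize(p[150:240,250:340,::-1],None,fx=4.4,fy=6,interpolation=cv2.INTER_CUBIC)
q,d=r.grab_frame("scene");b=cv2.resize(q[190:310,260:340,::-1],None,fx=4.5,fy=4.5,interpolation=cv2.INTER_CUBIC)
cv2.imwrite("pics/m4.png",np.hstack([a,b]));np.savez("m4.npz",t=p,s=q)
```

```text
left +y
[602.1 121.1] -0.46 8.6
right -y
[600.5  11.7] -0.31 4.1
far +x
[658.   63.4] 89.05 9.2
near -x
[549.3  64.6] 89.49 4.2
[454.1240751   64.76752324  26.92129651] [ 3.14129201e+00 -9.18370399e-04 -4.39972403e-03] [-1.1269336  -4.2370215   8.54381124]
```

View pics/m4.png

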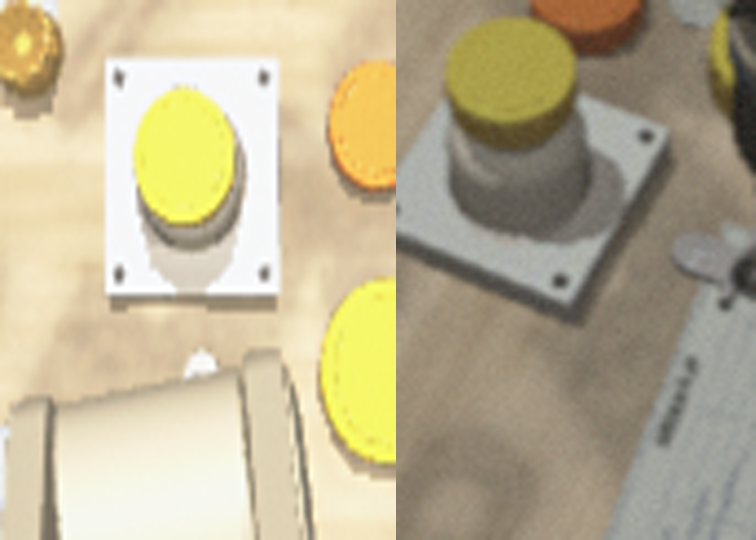

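Run:
```python
from h import *
A=np.load("m4.npz");B=np.load("avg.npz");ct=r.get_calibration("top");cs=r.get_calibration("scene")
for nm,c,box in(("t",ct,(285,204,306,216)),("s",cs,(318,238,345,258))):
    x0,y0,x1,y1=box
    h=cv2.cvtColor(A[nm],cv2.COLOR_RGB2HSV)[y0:y1,x0:x1]
    d=A[nm].astype(int)[y0:y1,x0:x1]-B[nm][y0:y1,x0:x1]; d=d[...,2].astype(int)
    print(nm);print("\n".join(" ".join("%4d"%v for v in row) for row in d))
    if nm=="t":
        m=d>40
        for v in range(y0,y1):
            w=np.where(m[v-y0])[0]
            if len(w): print(v,onplane(c,(w.mean()+x0,v),6).round(1),len(w))
```

```text
t
  -2   -3   -3   -2   -1   -3   -2   -3   -3   -1   -3   -4   -1   -1   -4   -4   -2   -1   -1   -1   -1
  -3   -2   -2   -1   -2   -2   -3   -1   -4   -2   -3   -3   -2   -3   -2   -2   -1   -3   -3   -2   -4
  -2   -1   -2   -2   -2   -2   -2   -4   -3   -2   -2   -3   -2   -4   -2   -2   -3   -3   -1   -1   -1
  -2   -3   -3   -2   -1   -3   -1   -2   -3   -5    0   -2   -6   -4   -2   -1   -4   -2   -2   -2   -3
  -3   -1   -4   -1   -3   -3   -3   -2   -2   -1   42   25   -3   -2   -3   -2   -3   -2   -2   -2   -8
  -3   -3   -2   -3   -3   -2   -7    3   44   71   76   76   75   34   -4   -3   -3   -4    0   -4  -23
  -2   -3   -1   -1   -3   -4   -1   27   74   77   76   77   79   76   -8   -5   -3   -2   -4   -5  -14
  -2   -3   -2   -3   -2   -4    5   62   74   73   75   75   77   77   19  -17  -21  -18  -25  -20  -11
  -2    0   -2   -4   -3   -5   11   72   51   15   21   23    6   -6  -17  -15  -12  -11  -16  -28  -11
  -5   -4  -17  -24  -20  -21   -2   -7  -14  -17  -14  -11  -10   -2    0    1    7    7   -2  -37  -18
 -23  -25  -21  -18  -13  -10   -5   -6   -2   -
[... 2303 characters left out ...]
  -68  -61  -68  -79  -96
   1    5    9   -3    3    2    4    1    2    1   -7  -11  -18  -30  -35  -23  -41  -74 -104 -102  -90  -93  -87  -79  -76  -87 -102
   0    3    0    1    6    6    3    3    0    5    2    2    3  -12  -26  -19  -37  -67  -76  -79  -87  -96  -94  -89 -105 -101 -103
   5    1    1    2    2    2    2    3    5    5    0    3   10   -5  -14  -22  -43  -46  -40  -57  -72  -79  -83  -96 -101 -113 -114
   4    5    0    0    3    3    6    3    8    7    3    7    5  -19  -47  -59  -57  -31   -4   -8  -37  -57  -61  -71  -88  -97 -105
   0    2    5    3    0    1   -3    5    4    1    1    7    2  -29  -73  -78  -47   -8    5    2   -5  -11  -15  -31  -63  -73  -91
```

```bash
cat >> h.py <<'E'
def proj(c,X):
    M=np.linalg.inv(c["world_from_camera"]);X=np.atleast_2d(X);q=X@M[:3,:3].T+M[:3,3];u=q[:,:2]/q[:,2:]
    u=u*(1+c["k1"]*(u**2).sum(1,keepdims=True));return (u*c["K"][0,0]+[c["K"][0,2],c["K"][1,2]]).astype(np.float32)
def prof(im,c,A,B,n=61):
    X=np.array(A)+(np.array(B)-np.array(A))*np.linspace(0,1,n)[:,None];uv=proj(c,X)
    return X,cv2.remap(im.astype(np.float32),uv[:,:1],uv[:,1:],cv2.INTER_CUBIC).ravel()
def cross(im,c,A,B):   # strongest edge between A and B
    X,s=prof(im,c,A,B);k=np.abs(np.diff(s));i=k.argmax();a=max(0,i-5);w=k[a:i+6];return (X[a:a+len(w)]*w[:,None]).sum(0)/w.sum()
E
python3 - <<'E'
from h import *
I={}
for n in("top","scene"): I[n]=sum(r.grab_frame(n)[0]/8. for _ in range(8))
np.savez("a5.npz",**I)
for n in("top","scene"):
    c=r.get_calibration(n);g=I[n][...,2]
    print(n)
    for nm,y0,y1 in(("+y",132,112),("-y",0,20)):
        E=np.array([cross(g,c,(x,y0,20),(x,y1,20)) for x in range(560,645,6)]);f=np.polyfit(E[:,0]-600,E[:,1],1);print(" stand",nm,"y at 600 %.1f yaw %.2f res %.1f"%(f[1],np.degrees(np.arctan(f[0])),np.std(E[:,1]-np.polyval(f,E[:,0]-600))))
    for nm,x0,x1 in(("near",538,556),):
        E=np.array([cross(g,c,(x0,y,20),(x1,y,20)) for y in range(20,115,6)]);f=np.polyfit(E[:,1]-66,E[:,0],1);print(" stand",nm,"x %.1f yaw %.2f"%(f[1],-np.degrees(np.arctan(f[0]))))
    for x in range(500,524,3):
        a=cross(g,c,(x,90,6),(x,67,6));b=cross(g,c,(x,40,6),(x,60,6));print(" blade x",x,a[1].round(1),b[1].round(1),((a+b)/2)[1].round(1))
    a=cross(g,c,(540,65,3),(515,65,3));print(" tip x",a.round(1))
    X,s=prof(g,c,(545.5,126,8),(545.5,6,8),41);print(s.astype(int))
E
```

```text
top
 stand +y y at 600 121.2 yaw 0.89 res 1.3
 stand -y y at 600 11.9 yaw -1.47 res 1.5
 stand near x 549.2 yaw -0.69
 blade x 500 88.3 40.6 64.4
 blade x 503 74.7 40.5 57.6
 blade x 506 88.6 40.8 64.7
 blade x 509 71.4 40.8 56.1
 blade x 512 72.3 41.7 57.0
 blade x 515 72.9 53.5 63.2
 blade x 518 73.3 52.9 63.1
 blade x 521 70.0 55.7 62.8
 tip x [524.3  65.    3. ]
[170 172 140 108 109 109 130 135 138 141 147 148 150 149 145 140 138 134
 132 129 126 124 122 112 111 113 111 110 111 111 111 114 115 113 112 112
 111 117 160 167 169]
scene
 stand +y y at 600 125.0 yaw -0.49 res 0.7
 stand -y y at 600 10.0 yaw -5.53 res 4.0
 stand near x 546.1 yaw 0.16
 blade x 500 75.6 43.1 59.3
 blade x 503 76.4 55.2 65.8
 blade x 506 76.9 54.2 65.5
 blade x 509 76.6 55.2 65.9
 blade x 512 76.3 54.9 65.6
 blade x 515 75.4 55.7 65.5
 blade x 518 73.9 58.9 66.4
 blade x 521 71.8 58.9 65.4
 tip x [522.  65.   3.]
[ 69  68  68  66  68  68  68  70  70  68  71  70  70  67  66  67  65  63
  64  64  66  66  69  67  65  67  66  66  65  63  66  63  65  62  65  68
  80  97 105 114 119]
```

Call:
step_arm(plan="0 0 0 0 3.8 0 255; 0 0 0 0 3.8 0 255; 0 0 0 8 3.8 0 255; 0 0 0 16 3.8 0 255; 0 0 0 22 3.8 0 255; 0 0 0 28 3.8 0 255; 0 0 0 32 3.8 0 255; 0 0 0 32 3.8 0 255")

```text
clock: 7.1
eef_pos: [485.6, 70.2, 26.8]
tcp_rot: [3.141, 0.002, -0.003]
contact_force: [-5.8, -1.0, 13.5]
opening: 0.114
grasp_force: 43.1
```

Run:
```python
from h import *
s=r.sense();print({k:np.round(s[k],3) for k in("eef_pos","tcp_rot","contact_force","wrist_torque","opening")})
I={}
for n in("top","scene"): I[n]=sum(r.grab_frame(n)[0]/5. for _ in range(5))
np.savez("a6.npz",**I)
c=r.get_calibration("scene");g=I["scene"][...,2]
for x in range(530,546,3):
    a=cross(g,c,(x,98,6),(x,71,6));b=cross(g,c,(x,47,6),(x,66,6));print(" blade x",x,a[1].round(1),b[1].round(1),((a+b)/2)[1].round(1))
```

```text
{'eef_pos': array([485.57 ,  70.164,  26.812]), 'tcp_rot': array([ 3.141e+00,  2.000e-03, -3.000e-03]), 'contact_force': array([-5.79 , -1.009, 13.487]), 'wrist_torque': array([-0.018,  0.829, -0.072]), 'opening': np.float64(0.114)}
 blade x 530 80.9 59.2 70.0
 blade x 533 80.8 58.9 69.9
 blade x 536 80.6 59.5 70.1
 blade x 539 80.6 58.5 69.6
 blade x 542 81.0 60.0 70.5
 blade x 545 81.1 60.9 71.0
```

Call:
step_arm(plan="0 0 0 4 0 0 255; 0 0 0 8 0 0 255; 0 0 0 12 0 0 255; 0 0 0 16 0 0 255; 0 0 0 20 0 0 255; 0 0 0 20 0 0 255")

```text
clock: 8.2
eef_pos: [505.7, 70.2, 26.8]
tcp_rot: [3.141, 0.001, -0.003]
contact_force: [-4.4, -0.0, 11.4]
opening: 0.109
grasp_force: 42.9
```

Call:
step_arm(plan="0 0 0 2 0 0 255; 0 0 0 4 0 0 255; 0 0 0 4 0 0 255")

```text
clock: 8.5
eef_pos: [509.0, 70.2, 26.8]
tcp_rot: [3.141, 0.002, -0.003]
contact_force: [-6.7, -0.3, 14.0]
opening: 0.112
grasp_force: 43.2
```

Call:
step_arm(plan="0 0 0 1 0 0 255; 0 0 0 2 0 0 255; 0 0 0 2 0 0 255")

```text
clock: 8.8
eef_pos: [510.7, 70.2, 26.8]
tcp_rot: [3.141, 0.003, -0.003]
contact_force: [-7.9, -0.0, 16.0]
opening: 0.113
grasp_force: 43.3
```

Call:
step_arm(plan="0 0 0 1 0 0 255; 0 0 0 2 0 0 255; 0 0 0 2 0 0 255")

```text
clock: 9.1
eef_pos: [512.7, 70.2, 26.8]
tcp_rot: [3.141, 0.003, -0.003]
contact_force: [-8.5, -0.2, 15.5]
opening: 0.113
grasp_force: 43.2
```

Call:
step_arm(plan="0 0 0 1 0 0 255; 0 0 0 2 0 0 255; 0 0 0 2 0 0 255")

```text
clock: 9.4
eef_pos: [512.9, 70.2, 26.8]
tcp_rot: [3.141, 0.006, -0.003]
contact_force: [-13.8, 0.4, 23.9]
opening: 0.113
grasp_force: 44.6
```

Run:
```python
from h import *
s=r.sense();print({k:np.round(s[k],3) for k in("eef_pos","contact_force","wrist_torque")})
I={n:sum(r.grab_frame(n)[0]/4. for _ in range(4)) for n in("top","scene")}
a=cv2.resize(I["top"][155:215,260:320],(360,560),interpolation=cv2.INTER_CUBIC);b=cv2.resize(I["scene"][190:280,262:335],(430,560),interpolation=cv2.INTER_CUBIC)
cv2.imwrite("pics/m7.png",np.clip(np.hstack([a,b*1.3]),0,255)[:,:,::-1])
```

```text
{'eef_pos': array([512.904,  70.161,  26.8  ]), 'contact_force': array([-13.763,   0.421,  23.868]), 'wrist_torque': array([0.183, 1.932, 0.009])}[ WARN:0@10.358] global loadsave.cpp:1063 imwrite_ Unsupported depth image for selected encoder is fallbacked to CV_8U.
```

View pics/m7.png

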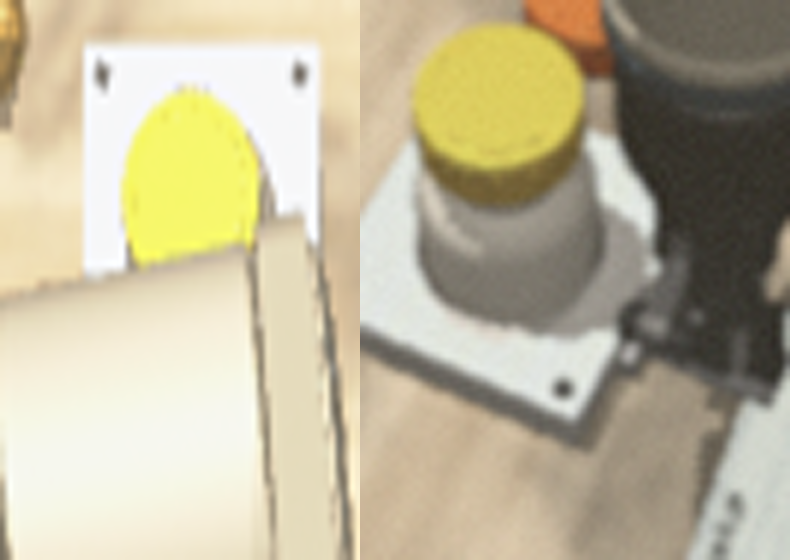

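Call:
step_arm(plan="0 0 0 1 0 0 255; 0 0 0 2 0 0 255; 0 0 0 2 0 0 255")

```text
clock: 10.1
eef_pos: [513.0, 70.1, 26.7]
tcp_rot: [3.141, 0.01, -0.003]
contact_force: [-22.2, 1.9, 31.2]
opening: 0.11
grasp_force: 45.8
```

Call:
step_arm(plan="0 0 0 0 0 0 0; 0 0 0 0 0 0 0; 0 0 0 0 0 0 0; 0 0 0 0 0 0 0; 0 0 0 0 0 0 0; 0 0 0 0 0 10 0; 0 0 0 0 0 50 0; 0 0 0 0 0 90 0")

```text
clock: 10.9
eef_pos: [517.4, 70.0, 117.1]
tcp_rot: [3.141, 0.002, -0.003]
contact_force: [1.0, -0.3, -0.2]
opening: 1.002
grasp_force: 0.0
```

Call:
step_arm(plan="0 0 0 0 0 50 0; 0 0 0 0 0 85 0; 0 0 0 45 0 85 0; 0 0 0 89 0 85 0; 0 0 0 89 0 85 0")

```text
clock: 11.4
eef_pos: [612.2, 70.2, 202.9]
tcp_rot: [-3.141, -0.005, -0.003]
contact_force: [-0.2, 0.5, 0.6]
opening: 0.999
grasp_force: 0.0
```

Run:
```python
from h import *
s=r.sense();print({k:np.round(s[k],3) for k in("clock","eef_pos","tcp_rot","contact_force","opening","qpos")})
c=r.get_calibration("scene");I=sum(r.grab_frame("scene")[0]/4. for _ in range(4));np.savez("a8.npz",scene=I)
g=I.mean(2);B=np.load("a6.npz")["scene"].mean(2)
# fin: dark region
m=(g<60);k=np.zeros_like(m);k[225:275,300:350]=1;m&=k;n,l,st,ce=cv2.connectedComponentsWithStats(m.astype(np.uint8))
for i in range(1,n):
    if st[i,4]>60: print(st[i],onplane(c,ce[i],26).round(1))
# stand front edge vs stop: blue profile along x at z=12, y beside the plate
for y in (52,54,86,88): X,s=prof(I[...,2],c,(500,y,12),(560,y,12),31);print(y,s.astype(int))
```

```text
{'clock': np.float64(11.4), 'eef_pos': array([612.185,  70.165, 202.86 ]), 'tcp_rot': array([-3.141e+00, -5.000e-03, -3.000e-03]), 'contact_force': array([-0.187,  0.495,  0.606]), 'opening': np.float64(0.999), 'qpos': array([ 0.112,  0.379,  1.697, -0.   ,  1.06 ,  1.686])}
[316 233  18  19 230] [[510.7  70.4  26. ]]
52 [ 39  32  37  37  36  36  35  36  38  35  36  34  36  39  36  35  36  34
  37  45  65  83  91  90  91  99 109 111 107 106 107]
54 [ 35  32  37  40  37  34  36  34  34  36  37  36  36  36  35  38  39  33
  38  40  59  83  89  86  85  97 108 109 106 107 109]
86 [ 68  64  66  66  67  66  68  68  65  67  66  63  67  68  70  66  66  66
  65  63  64  74  79  76  75  85  93  97 108 124 125]
88 [ 67  62  67  66  64  62  64  64  63  64  63  65  64  64  66  64  67  67
  65  63  64  74  79  73  74  86  97 105 123 140 142]
```

Call:
step_arm(plan="0 0 0 0 0 0 0; 0 0 0 0 0 0 0")

```text
clock: 11.8
eef_pos: [606.5, 70.2, 201.5]
tcp_rot: [3.142, 0.0, -0.003]
contact_force: [0.5, 0.2, -1.4]
opening: 1.002
grasp_force: 0.0
```

Call:
step_arm(plan="0 0 0 -1.5 0 -35 0; 0 0 0 -1.5 0 -65 0; 0 0 0 -1.5 0 -90 0; 0 0 0 -1.5 0 -105 0; 0 0 0 -1.5 0 -115 0; 0 0 0 -1.5 0 -115 0")

```text
clock: 12.4
eef_pos: [605.2, 70.1, 85.5]
tcp_rot: [3.141, 0.001, -0.003]
contact_force: [0.8, -0.4, 0.2]
opening: 0.999
grasp_force: 0.0
```

Call:
step_arm(plan="0 0 0 0 0 0 255; 0 0 0 0 0 0 255; 0 0 0 0 0 0 255; 0 0 0 0 0 0 255; 0 0 0 0 0 0 255; 0 0 0 0 0 0 255", force=60)

```text
clock: 13.0
eef_pos: [606.6, 69.9, 87.8]
tcp_rot: [3.141, -0.002, -0.003]
contact_force: [-1.9, -1.5, 6.6]
opening: 0.687
grasp_force: 63.8
```

Call:
step_arm(plan="0 0 5 0 0 0 255; 0 0 11 0 0 0 255; 0 0 17 0 0 0 255; 0 0 23 0 0 0 255; 0 0 29 0 0 0 255; 0 0 35 0 0 0 255; 0 0 40 0 0 0 255; 0 0 40 0 0 0 255")

```text
clock: 13.8
eef_pos: [605.9, 71.4, 87.8]
tcp_rot: [-3.141, -0.002, 0.697]
contact_force: [-4.0, 6.2, 9.4]
opening: 0.686
grasp_force: 64.1
```

Run:
```python
from h import *
s=r.sense();print({k:np.round(s[k],3) for k in("clock","eef_pos","tcp_rot","contact_force","wrist_torque","opening","grasp_force","qpos")})
```

```text
{'clock': np.float64(13.8), 'eef_pos': array([605.875,  71.365,  87.826]), 'tcp_rot': array([-3.141e+00, -2.000e-03,  6.970e-01]), 'contact_force': array([-4.04 ,  6.183,  9.424]), 'wrist_torque': array([ 0.792,  0.655, -0.156]), 'opening': np.float64(0.686), 'grasp_force': np.float64(64.125), 'qpos': array([0.114, 0.514, 1.784, 0.002, 0.843, 0.986])}
```

Call:
step_arm(plan="0 0 6 0 0 0 255; 0 0 12 0 0 0 255; 0 0 18 0 0 0 255; 0 0 24 0 0 0 255; 0 0 29 0 0 0 255; 0 0 29 0 0 0 255")

```text
clock: 14.4
eef_pos: [604.5, 72.3, 87.8]
tcp_rot: [-3.139, -0.002, 1.203]
contact_force: [-10.3, 10.7, 12.9]
opening: 0.69
grasp_force: 64.6
```

Run:
```python
from h import *
s=r.sense();print({k:np.round(s[k],3) for k in("clock","eef_pos","tcp_rot","contact_force","wrist_torque","opening","grasp_force","qpos")})
```

```text
{'clock': np.float64(14.4), 'eef_pos': array([604.543,  72.253,  87.784]), 'tcp_rot': array([-3.139e+00, -2.000e-03,  1.203e+00]), 'contact_force': array([-10.298,  10.693,  12.921]), 'wrist_torque': array([ 1.61 ,  1.336, -0.214]), 'opening': np.float64(0.69), 'grasp_force': np.float64(64.593), 'qpos': array([0.115, 0.513, 1.785, 0.004, 0.845, 0.48 ])}
```

Call:
step_arm(plan="0 0 0 -1 0.7 0.5 255; 0 0 1.5 -1.5 1 0.7 255; 0 0 3 -1.5 1 0.7 255; 0 0 3 -1.5 1 0.7 255")

```text
clock: 14.8
eef_pos: [603.9, 72.6, 87.9]
tcp_rot: [-3.141, -0.002, 1.254]
contact_force: [-3.7, 8.0, 3.3]
opening: 0.687
grasp_force: 64.3
```

Run:
```python
from h import *
s=r.sense();print({k:np.round(s[k],3) for k in("clock","eef_pos","tcp_rot","contact_force","wrist_torque","opening","grasp_force","qpos")})
```

```text
{'clock': np.float64(14.8), 'eef_pos': array([603.863,  72.591,  87.855]), 'tcp_rot': array([-3.141e+00, -2.000e-03,  1.254e+00]), 'contact_force': array([-3.724,  8.027,  3.339]), 'wrist_torque': array([ 1.099,  0.532, -0.171]), 'opening': np.float64(0.687), 'grasp_force': np.float64(64.292), 'qpos': array([0.116, 0.512, 1.787, 0.003, 0.842, 0.431])}
```

Call:
step_arm(plan="0 0 0 0 0.5 0.8 255; 0 0 0 0 0.5 1.6 255; 0 0 0 0 0.5 1.6 255")

```text
clock: 15.1
eef_pos: [603.6, 72.4, 88.8]
tcp_rot: [-3.14, -0.001, 1.253]
contact_force: [-3.8, 5.9, -1.1]
opening: 0.688
grasp_force: 65.8
```

Call:
step_arm(plan="0 0 0 0 0 1 255; 0 0 0 0 0 2 255; 0 0 0 0 0 2 255")

```text
clock: 15.4
eef_pos: [603.5, 72.2, 90.6]
tcp_rot: [-3.14, -0.0, 1.253]
contact_force: [-2.5, 4.4, -2.3]
opening: 0.691
grasp_force: 65.6
```

Call:
step_arm(plan="0 0 0 0 0 4 255; 0 0 0 0 0 9 255; 0 0 0 0 0 15 255; 0 0 0 0 0 22 255; 0 0 0 0 0 30 255; 0 0 0 0 0 35 255; 0 0 0 0 0 38 255; 0 0 0 0 0 38 255")

```text
clock: 16.2
eef_pos: [604.6, 71.6, 129.2]
tcp_rot: [3.141, -0.0, 1.254]
contact_force: [-0.1, -0.1, -0.2]
opening: 0.687
grasp_force: 65.9
```

Run:
```python
from h import *
I={}
for n in("top","scene"): I[n]=sum(r.grab_frame(n)[0]/4. for _ in range(4))
s=r.sense();print({k:np.round(s[k],3) for k in("clock","eef_pos","tcp_rot","contact_force","wrist_torque","opening","grasp_force","qvel")})
b=cv2.resize(I["scene"][165:285,240:370],(780,590),interpolation=cv2.INTER_CUBIC)
cv2.imwrite("pics/fin.png",np.clip(b*1.3,0,255).astype(np.uint8)[:,:,::-1])
```

```text
{'clock': np.float64(16.6), 'eef_pos': array([604.095,  71.634, 128.316]), 'tcp_rot': array([-3.141,  0.   ,  1.254]), 'contact_force': array([-0.317,  0.106,  0.508]), 'wrist_torque': array([-0.074,  0.008,  0.001]), 'opening': np.float64(0.69), 'grasp_force': np.float64(65.946), 'qvel': array([ 0.001,  0.   , -0.   ,  0.002, -0.001, -0.001])}
```

View pics/fin.png

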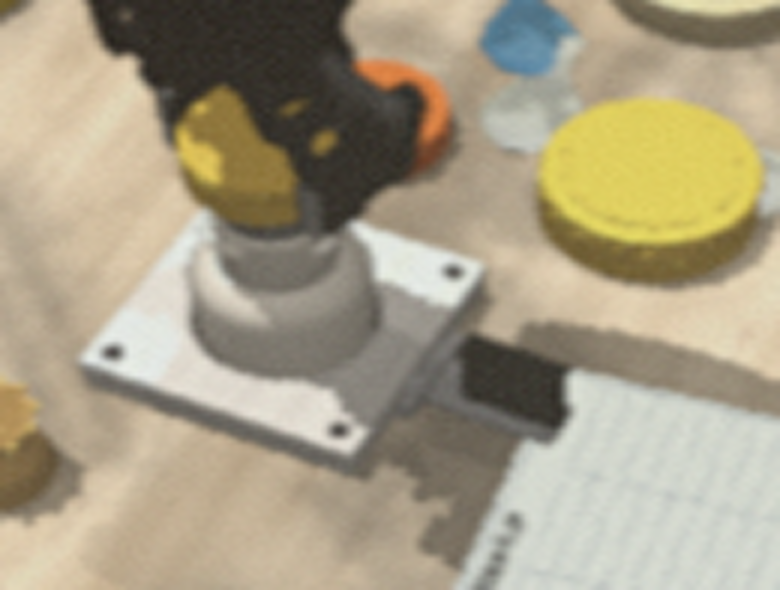

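The view shows the cap (235, 160) gripped above the bare neck, and the blade's stop against the stand's front (440, 350). The force reading is about zero, so the cap is off. I'm handing in.

```bash
python3 -c "
from rig import r
print(r.sign_off())"
```

```text
the job is handed in; nothing more can be done
None
```

The job is handed in, with no verdict returned. The blade is in the slot with its stop against the stand. The cap was turned about 72° and lifted off, and the gripper is holding it about 25 mm above the jar's mouth.

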